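# Load the drilling jig and snap its hold-down clamp shut

### The job

Slide the wooden piece lying in the jig's channel along it, under the raised clamp arm, until its far end is tight against the end stop. Then push the clamp's T-handle over its centre so that the clamp snaps down and holds the piece there. Leave the narrow offcut, the pencil and the chisel beside the jig where they lie.

Things in the scene. Friction and masses are not known exactly. Their poses are not given: they have to be found in the camera images.
- jig: Plywood jig fixed on the bench, with a channel 72 mm wide (y -36..+36) between two low wooden fences. Origin: underside, on the channel's centre line; z up, x runs along the channel to the end stop. Base 220 x 110 x 12 mm: x -120..+100, y -55..+55, and an ear to y +96 at x -25..+65. Fences x -45..+60 mm, tops z = 25; before x = -45 the base is bare. Clamp bracket x 0..48, y 55..91, up to z = 71.
- stop_face (a point): Middle of the face of the end stop (wooden block, top z = 38 mm) that closes the channel: x = 60, y = 0, z = 21 mm in the jig's frame. Its axes are the jig's. Keep clear of the bench vice, 110 mm high, that stands between robot and jig, to the robot's right, and of the timber post leaning up from the bench's front edge at the robot's left of the jig.
- workpiece_center (a point): Centre of the loose wooden piece, 110 (its y axis) x 68 x 18 mm, about 90 g, lying flat in the channel, its length along it, at the start 30 to 60 mm short of the stop. Its near end stands out of the fences, where it can be pushed. Home, its centre is 55 mm before the stop face (jig x = +5 mm) and 5 mm of it still stand out of the fences.
- handle (a point): Centre of the clamp's T-handle crossbar: black, 70 mm long, 18 mm thick, parallel to the jig's x, on a flat steel stem, 100 mm from the hinge axis (parallel to jig x, at jig x 20, y 68, z 60 mm). Open, it leans 35 deg to the jig's +y side (y 125, z 142); upright y 68, z 160; clamped it leans 25 deg to the -y side (y 26, z 151). Push it from its +y side towards -y.
- lever (a joint): Clamp rocker (handle and arm in one), rad: 0 open, arm raised (may start up to 0.1, then drops to 0); 0.61 handle upright = centre; about 1.05 rubber pad on the piece; 1.22 shut on nothing. A spring drives it away from the centre: about 5 N at the crossbar start it from open, less near the centre, past which it snaps shut and stays. Open, the pad is 100 mm over the bench, arm at jig x 10..30.
- narrow_offcut_center (a point): Centre of a loose wooden offcut 150 x 35 x 19 mm lying on the bench on the jig's -y side. Not to be moved.
- pencil_center (a point): Centre of a loose pencil 155 mm long, 8 mm high, lying on the bench beyond the end stop, across the jig's x. Not to be moved.
- chisel_center (a point): Centre of a loose chisel, 260 mm long, 27 mm high, lying on the bench beyond the pencil. Not to be moved.

How it is judged (in metres and radians):
On the way:
1. The piece is home against the end stop while the clamp is still open (x of workpiece_center in the frame of jig above 0.001 m and z of workpiece_center in the frame of jig below 0.025 m and value of joint lever below 0.4 rad), for 0.2 s.
At the end, for the whole second after the job is handed in: The piece lies flat in the channel, its end within 4 mm of the end stop, and the clamp has snapped over: lever angle 0.95 to 1.13 rad, at rest, its pad pressing on the piece with more than 1 N (x of workpiece_center in the frame of jig between 0.001 and 0.009 m and y of workpiece_center in the frame of jig between -0.006 and 0.006 m and z of workpiece_center in the frame of jig below 0.025 m and value of joint lever between 0.95 and 1.13 rad and velocity of joint lever between -0.1 and 0.1 rad/s and contact force between lever and workpiece above 1 N); the robot touches nothing.
It fails at once if The narrow offcut, the chisel or the pencil is moved by more than 30 mm (distance of any of narrow_offcut_center, chisel_center, pencil_center from where it was at the start of the episode above 0.03 m).
It also fails if it takes over 45 s, if anything falls off the work surface, if the arm or the gripper's body presses on something with over 40 N, if the wrist force passes 120 N, or if a joint passes its speed limit or range.

### The arm

A 6-joint arm with a two-finger parallel gripper is mounted at the origin on a cart in front of the work surface, level with it; the furniture and walls round the work are solid. World frame = base frame: x ahead of the robot, y to its left, z up, the work surface at z = 0. Lengths are in mm, angles in rad, forces in N, time in s.
With the tool pointing down it reaches from about 300 to 775 mm from the base axis. Payload 14.6 kg.
Tool frame: the origin (TCP) lies on the centre line of the jaws, within the pads' length; the fingertips stand 19 mm ahead of it and the grasp point (between the pads) is the TCP (bot.tip_reach is the distance from the TCP to the fingertips, in mm); z points along the fingers, y is the line along which they close (so a half turn about z gives the same grasp; the last joint's range is limited). The gripper opens to 85 mm and grips with 20 to 120 N. Pads are 22 mm wide; open, the fingers measure 114 mm over their backs; the gripper's body (76 mm by 85 mm) begins 54 mm behind the grasp point. The pads swing forward as they close: fully open they stand 13 mm farther back than shut.
Start: joints at [1.085, 0.3, 1.521, -0, 1.321, -0.067], TCP at [223.662, 502.459, 250.281] pointing down, gripper open.
Joint ranges: [-3.03, 3.03], [-0.79, 2.21], [0.23, 2.52], [-1.04, 4.18], [0, 3.07], [-2.55, 2.55]. Speed limits (rad/s): [2.22, 2.22, 2.57, 3.14, 3.14, 3.14].

### API

Orientations are given as a unit quaternion [w, x, y, z].
In Python, from rig import bot gives the robot as it stands. Calls block until the motion is done:
- bot.move_to(position, orientation): joint-space move of the TCP to a pose.
- bot.servo_line(position, attitude=None, speed=150, until_force=None): straight line of the TCP; attitude=None keeps the orientation; speed is the mean speed in mm/s. With until_force (N) it stops when the force on the tool has changed by that much, and returns True; else False.
- bot.move_joints(angles): joint-space move.
- bot.move_gripper(opening, grip_force=None): finger opening in mm; grip_force is the grip in N (None keeps the last); returns when the fingers have stopped.
- bot.dwell(seconds).
- bot.ik(position, orientation): joint angles nearest the present ones, or None.
- bot.read_state(): the state.
- bot.read_camera(name): name is "side" or "top"; returns a dict with "image" (400x640x3 uint8, blue, green, red), "depth" (400x640 float32, mm along the optical axis (not along the pixel's ray), 0 where there is no reading), "fovy" (degrees; the focal length in pixels is half the picture's height over the tangent of half this angle, whatever the lens; pixels are square), "cx", "cy" (the principal point, pixels), "eye" and "attitude" of the camera in the world. Camera axes: x right, y down, z forward; pixel columns grow to the right and rows downward; lengths in mm; the calibration is good to about 2 mm. A picture is of the moment at which its call begins.
A pose or a line that the arm cannot do raises bot.MotionError and nothing moves.
- bot.finish_job(): hands the job in; it is judged then, once.
The state is a dict: "clock": time; "joint_positions": joint angles; "qvel": joint speeds; "effort": joint torques, N m; "ee_pos": TCP position; "tool_rot": TCP orientation; "ft_force": force on the tool from outside, world axes, zero at the start; "moment": the same for the moment, N m; "grip_width": finger opening in mm; "grip_force": force on a finger pad.
Only numpy, scipy, OpenCV 4.12 (cv2) and the standard library are available. Lean on these libraries where they do the work, as an engineer would, in place of code of your own. Each camera call takes 0.05 s, during which the arm holds its last target. There are 200 camera calls.

## Working session

There is one attempt and no reset: what is moved stays moved. The work goes in short steps, each a Python script; the robot and the scene stay as the last script left them, time stands still between calls to the robot, and variables do not carry over. Pictures are saved under pics/ and viewed, at most 12 in all, crops included, and the job is handed in when it is done.

```bash
mkdir -p pics; ls
cat > h.py <<'E'
import numpy as np, cv2
from scipy.spatial.transform import Rotation as R
from rig import bot
def rot(q): return R.from_quat([q[1],q[2],q[3],q[0]]).as_matrix()
def cloud(c):
    d=c["depth"]; f=200/np.tan(np.radians(c["fovy"])/2)
    v,u=np.mgrid[0:400,0:640]
    p=np.stack([(u-c["cx"])/f*d,(v-c["cy"])/f*d,d],-1)
    return p@rot(c["attitude"]).T+np.array(c["eye"])
E
python3 - <<'E'
from h import *
for n in("top","side"):
    c=bot.read_camera(n); cv2.imwrite(f"pics/{n}0.png",c["image"]); np.save(f"{n}0.npy",cloud(c)); np.save(f"{n}0d.npy",c["depth"])
    print(n,c["fovy"],c["eye"],c["attitude"],c["cx"],c["cy"])
print(bot.read_state())
E
```

```text
pics
top 48.22784457696831 [ 392.33245538 -197.42825055  947.90926279] [ 0.05328905 -0.69646936  0.71292975 -0.06182127] 313.3916901551094 197.02450273540921
side 44.21246418782126 [286.47795559 511.69937642 531.80118935] [ 0.08067167 -0.1536399   0.8545803  -0.48946846] 317.54677107462516 205.26472657838056
{'clock': 0.1, 'joint_positions': array([ 1.08541451e+00,  3.00421684e-01,  1.52150041e+00,  1.77342443e-05,
        1.32067473e+00, -6.66392189e-02]), 'qvel': array([ 1.19616878e-03, -1.59052479e-03, -2.11589541e-03, -9.46850175e-07,
       -2.04752939e-04,  7.76287846e-05]), 'effort': array([ 1.90802872e-03, -5.44372916e+01, -3.62371337e+01, -6.39403470e-05,
        3.03785448e-03, -1.94504577e-05]), 'ee_pos': array([223.57294032, 502.31572393, 249.78253019]), 'tool_rot': array([-1.45093340e-04,  2.07847095e-01,  9.78161200e-01, -4.80742039e-04]), 'ft_force': array([-0.2747948 ,  0.68999454,  0.37998697]), 'moment': array([-0.01823748, -0.00952448,  0.00944644]), 'grip_force': 0.0, 'grip_width': 85.21469439403332}
```

View pics/top0.png

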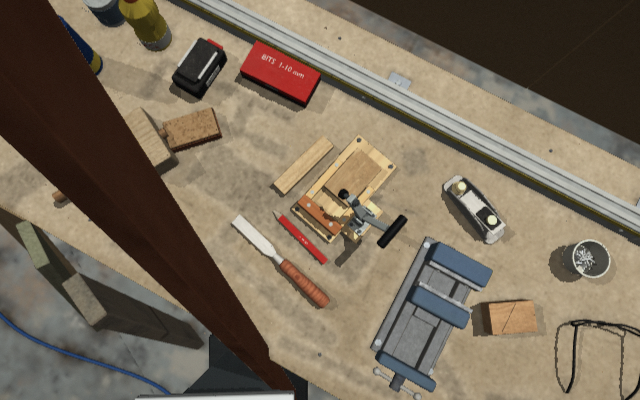

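View pics/side0.png

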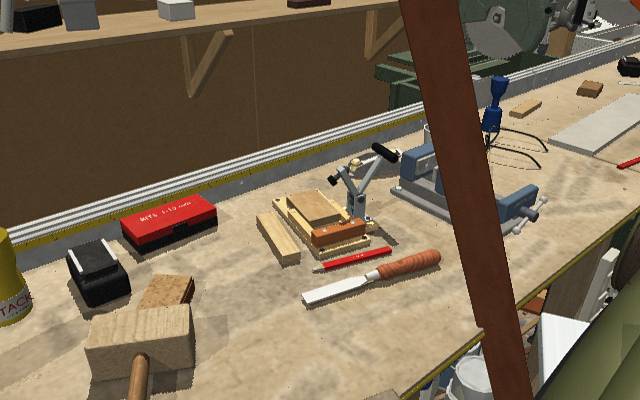

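Top view: the jig spans about (360,137)–(300,237), with the orange end stop at (320,218) on the robot side, so the piece slides towards the robot. The handle is at (393,231), on the vice side. The post crosses from (80,100) to (280,390).

Run:
```python
from h import *
im=cv2.imread("pics/top0.png"); P=np.load("top0.npy")
cv2.imwrite("pics/crop1.png",cv2.resize(im[125:275,250:450],None,fx=4,fy=4,interpolation=cv2.INTER_CUBIC))
for n,(u,v) in dict(jigc1=(360,140),piece=(355,170),stop=(320,218),handle=(393,231),offcut=(303,166),vice=(440,255),vice2=(480,270),post=(200,270),post2=(100,120),post3=(255,350),bench=(250,200)).items(): print(n,P[v,u].round())
```

```text
jigc1 [ 669. -315.   14.]
piece [ 599. -300.   27.]
stop [ 498. -223.   36.]
handle [ 458. -349.  151.]
offcut [ 613. -190.   16.]
vice [ 415. -444.  107.]
vice2 [ 386. -517.  105.]
post [395. -96. 524.]
post2 [474. -88. 718.]
post3 [ 268. -108.  198.]
bench [545. -75.   0.]
```

View pics/crop1.png

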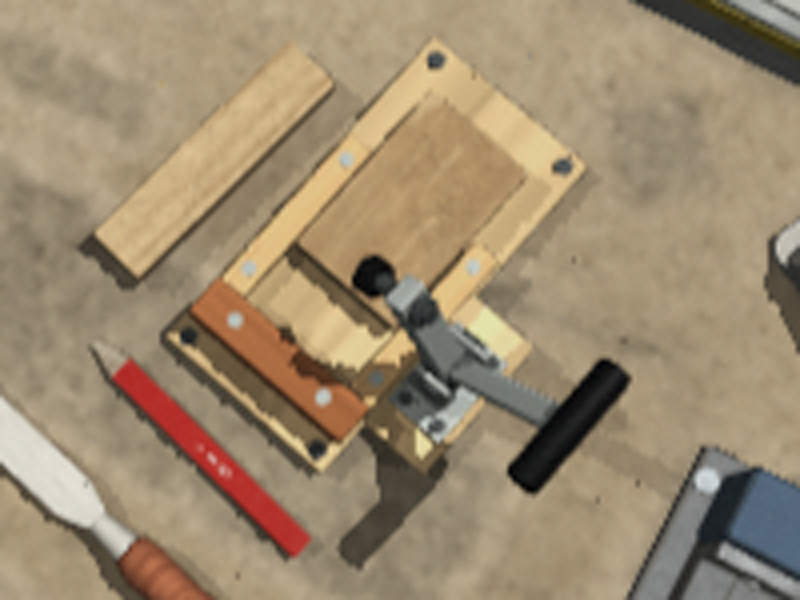

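```bash
cat >> h.py <<'E'
def ray(c,u,v,z):
    f=200/np.tan(np.radians(c["fovy"])/2)
    d=rot(c["attitude"])@np.array([(u-c["cx"])/f,(v-c["cy"])/f,1]); e=np.array(c["eye"])
    return e+d*(z-e[2])/d[2]
def q(m): x=R.from_matrix(m).as_quat(); return np.array([x[3],*x[:3]])
E
python3 - <<'E'
from h import *
c=bot.read_camera("top")
g=lambda x,y,z: ray(c,250+(x+.5)/4-.5,125+(y+.5)/4-.5,z)
A=np.array([g(435,38,12),g(588,170,12),g(322,470,12),g(162,337,12)])[:,:2]
J=np.array([[-120,-55],[-120,55],[100,55],[100,-55]])
Am=A.mean(0);Jm=J.mean(0)
U,S,V=np.linalg.svd((J-Jm).T@(A-Am)); Rm=(U@V).T
t=Am-Rm@Jm; print("yaw",np.arctan2(Rm[1,0],Rm[0,0]),"t",t,"res",(J@Rm.T+t-A).round(1).tolist())
np.savez("jig.npz",R=Rm,t=t)
for n,p in dict(n1=(437,92,30),n2=(528,175,30),f1=(297,245,30),f2=(388,325,30),h1=(525,475,146),h2=(615,375,146)).items():
    print(n,(Rm.T@(g(*p)[:2]-t)).round(1))
for n in("top","side"):
    P=np.load(n+"0.npy"); im=cv2.imread(f"pics/{n}0.png").astype(int)
    m=(P[...,2]>130)&(im[...,2]>1.6*im[...,1])&(im[...,2]<140)&(P[...,0]>100)&(P[...,0]<700)&(P[...,1]>-200)&(P[...,1]<0)&(np.load(n+"0d.npy")>0)
    p=P[m]; print(n,len(p))
    for z in range(150,950,100):
        s=p[abs(p[:,2]-z)<15]
        if len(s)>5: print(z,np.percentile(s,[2,98],axis=0).round()[:,:2].tolist())
# kinematics
dn=lambda y: q(R.from_euler('z',y).as_matrix()@np.diag([1,-1,-1]))
for p in [(500,0,300),(400,0,300),(600,0,150),(400,0,500),(300,0,400),(300,0,600)]:
    print(p,None if (a:=bot.ik(p,dn(0))) is None else np.round(a,3))
print(np.round(bot.ik((500,0,400),q(R.from_euler('y',-.5).as_matrix()@np.diag([1,-1,-1]))),3))
E
```

```text
yaw 2.3904237768002847 t [ 558.04389218 -269.96534265] res [[0.8, 0.2], [1.0, -0.9], [-2.4, 1.4], [0.7, -0.6]]
n1 [-92.1 -32. ]
n2 [-89.9  33.3]
f1 [ 19.3 -32.7]
f2 [19.5 30.5]
h1 [ 49.  124.5]
h2 [-12.5 125.9]
top 29690
150 [[230.0, -111.0], [292.0, -95.0]]
250 [[264.0, -108.0], [327.0, -91.0]]
350 [[300.0, -104.0], [363.0, -87.0]]
450 [[336.0, -100.0], [401.0, -83.0]]
550 [[372.0, -97.0], [436.0, -79.0]]
650 [[407.0, -93.0], [472.0, -75.0]]
750 [[443.0, -90.0], [508.0, -71.0]]
side 13247
150 [[232.0, -89.0], [295.0, -80.0]]
250 [[267.0, -85.0], [330.0, -77.0]]
350 [[303.0, -82.0], [366.0, -74.0]]
450 [[337.0, -79.0], [398.0, -71.0]]
(500, 0, 300) [-0.073  0.152  1.586 -0.     1.404  1.498]
(400, 0, 300) [-0.092 -0.083  1.829 -0.     1.396  1.479]
(600, 0, 150) [-0.061  0.505  1.478 -0.     1.159  1.51 ]
(400, 0, 500) [-0.092 -0.102  1.397 -0.     1.847  1.479]
(300, 0, 400) [-0.122 -0.365  1.826 -0.     1.681  1.448]
(300, 0, 600) [-0.122 -0.256  1.289 -0.     2.109  1.448]
[-0.094 -0.135  1.712  0.051  1.068  1.464]
```

Run:
```python
from h import *
from scipy.optimize import least_squares
dn=lambda y: q(R.from_euler('z',y).as_matrix()@np.diag([1,-1,-1]))
D=[]
for x in range(320,760,60):
    for z in (100,300,500):
        a=bot.ik((x,0,z),dn(0))
        if a is not None: D.append((x,z,*a))
D=np.array(D)
off=np.mean(-np.sin(D[:,2])*D[:,0]); print("off",off,np.std(-np.sin(D[:,2])*D[:,0]))
r=np.sqrt(D[:,0]**2-off**2)
def F(p):
    a,L1,L2,e,h=p; s=D[:,3]+D[:,4]
    return np.r_[a+L1*np.sin(D[:,3])+L2*np.sin(s)+e*np.cos(s)-r, h+L1*np.cos(D[:,3])+L2*np.cos(s)-e*np.sin(s)-D[:,1]]
o=least_squares(F,[0,400,400,0,0]); print(o.x.round(1),abs(o.fun).max())
a,L1,L2,e,h=o.x
for p in [(635,-342,35),(635,-342,120),(603,-312,35),(300,0,600),(300,0,680),(250,-170,600),(443,-385,160),(443,-385,260)]:
    j=bot.ik(p,dn(2.39))
    if j is None: print(p,None);continue
    print(p,np.round(j,2),"elbow r,z rel",(a+L1*np.sin(j[1])).round(),(L1*np.cos(j[1])).round(),"wrist z above tcp+d", (L1*np.cos(j[1])+L2*np.cos(j[1]+j[2])).round())
```

```text
off 36.60000000000008 1.0470093373677713e-13
[ -0.  424.2 447.5  40.9  -4.6] 6.014033715473488e-11
(635, -342, 35) [-0.54  0.9   1.11 -0.    1.14 -1.36] elbow r,z rel 331.0 265.0 wrist z above tcp+d 77.0
(635, -342, 120) [-0.54  0.8   1.07 -0.    1.27 -1.36] elbow r,z rel 305.0 295.0 wrist z above tcp+d 164.0
(603, -312, 35) [-0.53  0.81  1.27 -0.    1.06 -1.35] elbow r,z rel 307.0 293.0 wrist z above tcp+d 75.0
(300, 0, 600) [-0.12 -0.26  1.29 -0.    2.11 -0.94] elbow r,z rel -107.0 410.0 wrist z above tcp+d 640.0
(300, 0, 680) [-0.12 -0.15  1.   -0.    2.29 -0.94] elbow r,z rel -65.0 419.0 wrist z above tcp+d 715.0
(250, -170, 600) [-0.72 -0.25  1.29 -0.    2.11 -1.54] elbow r,z rel -105.0 411.0 wrist z above tcp+d 640.0
(443, -385, 160) [-0.78  0.47  1.51 -0.    1.16 -1.6 ] elbow r,z rel 191.0 379.0 wrist z above tcp+d 202.0
(443, -385, 260) [-0.78  0.38  1.4  -0.    1.37 -1.6 ] elbow r,z rel 156.0 395.0 wrist z above tcp+d 305.0
```

```bash
cat >> h.py <<'E'
_j=np.load("jig.npz"); JR,Jt=_j["R"],_j["t"]
dn=lambda y: q(R.from_euler('z',y).as_matrix()@np.diag([1,-1,-1]))
Q=dn(np.arctan2(JR[1,0],JR[0,0]))
def W(x,y,z): return [*(JR@[x,y]+Jt),z]
def say(): s=bot.read_state(); print(round(s["clock"],2),s["ee_pos"].round(1),s["ft_force"].round(1),s["grip_width"])
E
python3 - <<'E'
from h import *
bot.move_gripper(0)
bot.move_joints([1.085,-.2,1.15,0,2.19,-.067])
bot.move_joints([-.75,-.2,1.15,0,2.19,-1.57])
say()
p=W(-105,0,300); print(p,bot.ik(p,Q))
p=W(20,185,320); print(p); bot.move_to(p,Q); say()
for n in("side","top"):
    c=bot.read_camera(n); cv2.imwrite(f"pics/{n}1.png",c["image"]); np.save(f"{n}1.npy",cloud(c))
a,b=[cv2.imread(f"pics/{n}1.png") for n in("side","top")]
cv2.imwrite("pics/both1.png",cv2.resize(np.vstack([a,b]),(480,600),interpolation=cv2.INTER_AREA))
E
```

```text
4.81 [ 247.5 -180.   638.2] [-0.2 -0.2  0.5] -0.11706388581414541
[np.float64(634.7875120164165), np.float64(-341.627165222895), 300] [-5.44512990e-01  6.93323927e-01  8.34556187e-01 -4.44089210e-16
  1.61371254e+00 -1.36414044e+00]
[np.float64(417.16475339282357), np.float64(-391.53042091886545), 320]
6.35 [ 417.3 -391.4  321.4] [0.6 0.7 0.8] -0.11299117425179518
```

View pics/both1.png

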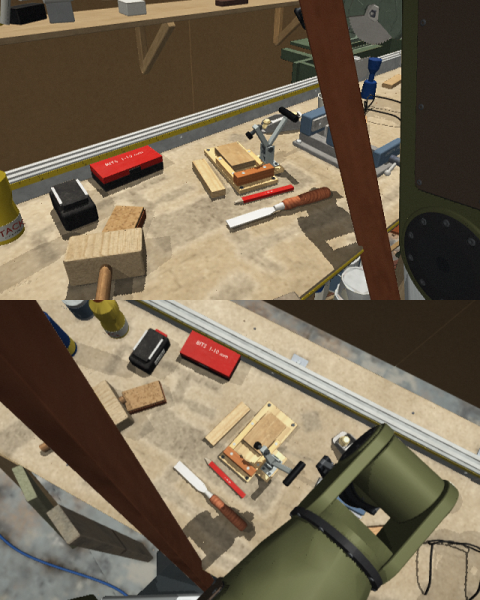

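The arm is past the post without contact. The side view shows the green upper arm right of the post, and the top view shows the wide forearm at about (340,530), with the gripper near (330,460). The jig is undisturbed. Next I check the arm's lateral width against the post for the push pose.

Run:
```python
from h import *
j=bot.read_state()["joint_positions"]; print(j.round(3))
for n in("top","side"):
    P=np.load(n+"1.npy").reshape(-1,3); im=cv2.imread(f"pics/{n}1.png").reshape(-1,3).astype(int)
    m=(P[:,2]>200)&(im[:,1]>im[:,0]+5)&(im[:,1]>=im[:,2]-3)&(P[:,0]>-50)&(P[:,0]<700)
    p=P[m]; c,s=np.cos(j[0]),np.sin(j[0])
    r=p[:,0]*c+p[:,1]*s; l=-p[:,0]*s+p[:,1]*c
    print(n,len(p))
    for a in range(0,560,50):
        k=(r>a)&(r<a+50)&(abs(l)<250)
        if k.sum()>30: print(a,"lat",np.percentile(l[k],[1,99]).round(),"z",np.percentile(p[k,2],[1,99]).round())
def lat(p,t): return
for t in [(-0,0,0),(0,.35,0),(.35,0,0),(-.35,0,0),(0,-.35,0)]:
    for x in (-112,-61):
        M=rot(Q)@R.from_euler('xyz',t).as_matrix()
        a=bot.ik(W(x,0,37),q(M)); print(t,x,None if a is None else a.round(2), M[:,2].round(2))
```

```text
[-0.818  0.307  1.349  0.     1.484 -1.637]
top 35720
50 lat [208. 223.] z [202. 296.]
100 lat [215. 224.] z [299. 373.]
300 lat [ 90. 104.] z [564. 620.]
350 lat [ 47. 101.] z [579. 626.]
400 lat [ -2. 151.] z [563. 948.]
450 lat [-16.  91.] z [535. 612.]
500 lat [-17.  93.] z [512. 591.]
550 lat [-16.  94.] z [571. 589.]
side 10803
0 lat [225. 230.] z [256. 408.]
50 lat [225. 230.] z [205. 453.]
100 lat [225. 228.] z [333. 475.]
(0, 0, 0) -112 [-0.55  0.91  1.08 -0.    1.15 -1.37] [ 0.  0. -1.]
(0, 0, 0) -61 [-0.53  0.8   1.27 -0.    1.07 -1.35] [ 0.  0. -1.]
(0, 0.35, 0) -112 [-0.57  1.12  0.72  0.06  1.65 -1.39] [-0.25  0.23 -0.94]
(0, 0.35, 0) -61 [-0.55  0.98  0.97  0.07  1.53 -1.39] [-0.25  0.23 -0.94]
(0.35, 0, 0) -112 [-0.44  0.98  0.98 -0.35  1.3  -1.15] [-0.23 -0.25 -0.94]
(0.35, 0, 0) -61 [-0.42  0.87  1.18 -0.35  1.22 -1.1 ] [-0.23 -0.25 -0.94]
(-0.35, 0, 0) -112 [-0.65  0.89  1.15  0.39  1.1  -1.65] [ 0.23  0.25 -0.94]
(-0.35, 0, 0) -61 [-0.65  0.79  1.33  0.41  1.02 -1.68] [ 0.23  0.25 -0.94]
(0, -0.35, 0) -112 [-0.52  0.77  1.36 -0.13  0.67 -1.26] [ 0.25 -0.23 -0.94]
(0, -0.35, 0) -61 [-0.5   0.69  1.53 -0.15  0.6  -1.21] [ 0.25 -0.23 -0.94]
```

```bash
cat >> h.py <<'E'
H=205;L1=424.2
_z=np.arange(0,950,10.)
POST=np.array([[x+.357*(z-150),y+.035*(z-150),z] for z in _z for x in np.linspace(229,294,5) for y in (-112,-95,-78)])
def segd(a,b):
    a,b=np.array(a),np.array(b); t=np.clip((POST-a)@(b-a)/((b-a)@(b-a)),0,1)
    return np.linalg.norm(POST-a-t[:,None]*(b-a),axis=1).min()
def clear(j):
    c,s=np.cos(j[0]),np.sin(j[0])
    w=lambda r,l,z:[r*c-l*s,r*s+l*c,z]
    er,ez=L1*np.sin(j[1]),H+L1*np.cos(j[1]); u=j[1]+j[2]
    wr,wz=er+447.5*np.sin(u)+40.9*np.cos(u),ez+447.5*np.cos(u)-40.9*np.sin(u)
    return np.array([segd(w(0,165,H),w(er,165,ez)),segd(w(er,30,ez),w(er,170,ez)),segd(w(er,37,ez),w(wr,37,wz))])
def tilt(a,b): return rot(Q)@R.from_euler('xyz',(a,b,0)).as_matrix()
E
python3 - <<'E'
from h import *
print(clear(bot.read_state()["joint_positions"]).round())
for a in (0,-.3,-.45,-.6,-.75):
  for b in (.2,0,-.2,-.35,-.5):
    o=[]
    for x in (-107,-61):
        j=bot.ik(W(x,-8,38),q(tilt(a,b)))
        o.append("--" if j is None else f"{j[0]:.2f} {j[1]:.2f} {clear(j).round()}")
    print(a,b,o, -tilt(a,b)[:,2].round(2)@np.c_[JR,[0,0]].T.T if 0 else "")
E
```

```text
[193. 192. 167.]
0 0.2 ['-0.55 1.01 [22.  1. 53.]', '-0.53 0.90 [40.  5. 48.]'] 
0 0 ['-0.53 0.90 [40.  4. 48.]', '-0.52 0.81 [57. 31. 45.]'] 
0 -0.2 ['-0.52 0.82 [56. 28. 45.]', '-0.50 0.73 [80. 62. 39.]'] 
0 -0.35 ['-0.51 0.77 [69. 47. 41.]', '-0.49 0.69 [96. 80. 34.]'] 
0 -0.5 ['-0.50 0.74 [80. 61. 36.]', '-0.48 0.66 [108.  92.  27.]'] 
-0.3 0.2 ['-0.63 0.98 [ 6.  2. 81.]', '-0.63 0.88 [10.  5. 80.]'] 
-0.3 0 ['-0.63 0.88 [10.  5. 80.]', '-0.62 0.79 [29. 25. 79.]'] 
-0.3 -0.2 ['-0.62 0.80 [25. 21. 79.]', '-0.61 0.72 [55. 53. 75.]'] 
-0.3 -0.35 ['-0.61 0.76 [41. 38. 76.]', '-0.60 0.68 [71. 70. 71.]'] 
-0.3 -0.5 ['-0.60 0.73 [52. 50. 72.]', '-0.59 0.65 [82. 81. 66.]'] 
-0.45 0.2 ['-0.67 0.98 [ 5.  3. 95.]', '-0.67 0.88 [ 6.  6. 94.]'] 
-0.45 0 ['-0.67 0.89 [ 6.  3. 94.]', '-0.66 0.80 [15. 15. 94.]'] 
-0.45 -0.2 ['-0.67 0.82 [10. 10. 94.]', '-0.66 0.73 [41. 40. 92.]'] 
-0.45 -0.35 ['-0.66 0.77 [24. 24. 92.]', '-0.65 0.70 [55. 55. 89.]'] 
-0.45 -0.5 ['-0.66 0.75 [35. 35. 90.]', '-0.65 0.67 [65. 65. 85.]'] 
-0.6 0.2 ['-0.71 0.99 [  2.   3. 108.]', '-0.71 0.89 [  3.   4. 108.]'] 
-0.6 0 ['-0.71 0.91 [  2.   5. 108.]', '-0.71 0.82 [ 12.  10. 108.]'] 
-0.6 -0.2 ['-0.71 0.84 [  5.   4. 108.]', '-0.71 0.76 [ 28.  26. 107.]'] 
-0.6 -0.35 ['-0.71 0.80 [ 16.  12. 108.]', '-0.70 0.73 [ 39.  37. 105.]'] 
-0.6 -0.5 ['-0.71 0.78 [ 21.  18. 106.]', '--'] 
-0.75 0.2 ['-0.75 1.00 [  2.  17. 121.]', '-0.75 0.91 [  1.   6. 120.]'] 
-0.75 0 ['-0.75 0.93 [  2.  10. 120.]', '-0.75 0.85 [  8.   8. 121.]'] 
-0.75 -0.2 ['-0.75 0.88 [  5.   5. 121.]', '-0.75 0.80 [ 20.  16. 121.]'] 
-0.75 -0.35 ['-0.75 0.84 [  8.   8. 121.]', '-0.75 0.77 [ 28.  25. 120.]'] 
-0.75 -0.5 ['--', '--']
```

Run:
```python
from h import *
j0=bot.read_state()["joint_positions"]; j1=np.array([-1.2,.8,1.0,0,.6,-1.6]); j1a=j0.copy(); j1a[0]=-1.2
for t in np.linspace(0,1,6): print(clear(j1a+(j1-j1a)*t).round())
```

```text
[152. 177. 273.]
[137. 159. 269.]
[122. 143. 266.]
[109. 136. 261.]
[ 97. 137. 259.]
[ 87. 146. 259.]
```

Run:
```python
from h import *
j0=bot.read_state()["joint_positions"]; j1=np.array([-1.2,.8,1.0,0,.6,-1.6]); j1a=j0.copy(); j1a[0]=-1.2
bot.move_joints(j1a); bot.move_joints(j1)
P0=np.load("top0.npy")
c=bot.read_camera("top"); P=cloud(c); cv2.imwrite("pics/top2.png",c["image"])
j=bot.read_state()["joint_positions"]; say()
k=(P[...,2]-P0[...,2]>60)
p=P[k]; cs,s=np.cos(j[0]),np.sin(j[0])
r=p[:,0]*cs+p[:,1]*s; l=-p[:,0]*s+p[:,1]*cs
print("elbow r,z",L1*np.sin(j[1]),H+L1*np.cos(j[1]))
for a in range(0,700,40):
    m=(r>a)&(r<a+40)
    if m.sum()>30:
        print(a,"lat",np.percentile(l[m],[1,99]).round(),end=" ")
        for b in range(-60,260,40):
            q_=m&(l>b)&(l<b+40)
            if q_.sum()>15: print(b,int(np.percentile(p[q_,2],95)),end="; ")
        print()
for a in (-.15,-.3,-.45):
  for b in (-.1,-.25,-.35,-.5):
    o=[]
    for x in (-85,-75,-61):
        jj=bot.ik(W(x,-8,38),q(tilt(a,b)))
        o.append("--" if jj is None else f"{jj[0]:.2f} {jj[1]:.2f} {clear(jj).round()}")
    print(a,b,o)
```

```text
8.63 [ 354.6 -809.7  210.2] [-0.2  0.9  0. ] -0.1499558779592548
elbow r,z 303.77454915535094 501.0855675061911
0 lat [227. 232.] 220 277; 
40 lat [226. 231.] 220 341; 
80 lat [226. 229.] 220 395; 
120 lat [225. 228.] 220 450; 
160 lat [221. 229.] 220 501; 
200 lat [216. 229.] 180 546; 220 538; 
240 lat [209. 232.] 180 578; 220 574; 
280 lat [194. 233.] 180 584; 220 583; 
320 lat [173. 294.] 140 572; 180 581; 220 579; 
360 lat [157. 227.] 140 555; 180 554; 220 551; 
400 lat [104. 106.] 100 459; 
440 lat [ 98. 105.] 60 488; 100 487; 
480 lat [ 82. 105.] 60 490; 100 483; 
520 lat [ 64. 103.] 60 485; 100 474; 
560 lat [50. 98.] 20 477; 60 475; 
600 lat [64. 96.] 60 455; 
640 lat [86. 92.] 60 428; 
680 lat [91. 95.] 60 380; 
-0.15 -0.1 ['-0.57 0.80 [42. 29. 62.]', '-0.57 0.78 [47. 36. 61.]', '-0.56 0.75 [56. 46. 60.]']
-0.15 -0.25 ['-0.56 0.75 [59. 50. 59.]', '-0.56 0.73 [65. 57. 58.]', '-0.55 0.70 [74. 67. 56.]']
-0.15 -0.35 ['-0.55 0.72 [69. 61. 56.]', '-0.55 0.70 [76. 68. 54.]', '-0.55 0.68 [85. 78. 52.]']
-0.15 -0.5 ['-0.54 0.69 [82. 74. 51.]', '-0.54 0.67 [88. 81. 49.]', '-0.53 0.65 [97. 90. 46.]']
-0.3 -0.1 ['-0.62 0.80 [27. 23. 79.]', '-0.62 0.78 [33. 30. 78.]', '-0.61 0.75 [42. 40. 77.]']
-0.3 -0.25 ['-0.61 0.75 [45. 43. 76.]', '-0.61 0.73 [51. 49. 75.]', '-0.61 0.70 [61. 59. 74.]']
-0.3 -0.35 ['-0.61 0.72 [55. 53. 74.]', '-0.60 0.70 [62. 60. 72.]', '-0.60 0.68 [71. 70. 71.]']
-0.3 -0.5 ['-0.60 0.69 [67. 65. 70.]', '-0.60 0.68 [73. 71. 68.]', '-0.59 0.65 [82. 81. 66.]']
-0.45 -0.1 ['-0.67 0.81 [13. 13. 94.]', '-0.66 0.79 [19. 19. 94.]', '-0.66 0.76 [29. 29. 93.]']
-0.45 -0.25 ['-0.66 0.76 [30. 30. 92.]', '-0.66 0.74 [36. 36. 92.]', '-0.66 0.72 [46. 46. 91.]']
-0.45 -0.35 ['-0.66 0.74 [39. 39. 91.]', '-0.66 0.72 [46. 46. 90.]', '-0.65 0.70 [55. 55. 89.]']
-0.45 -0.5 ['-0.65 0.71 [49. 49. 88.]', '-0.65 0.70 [56. 56. 87.]', '-0.65 0.67 [65. 65. 85.]']
```

View pics/top2.png

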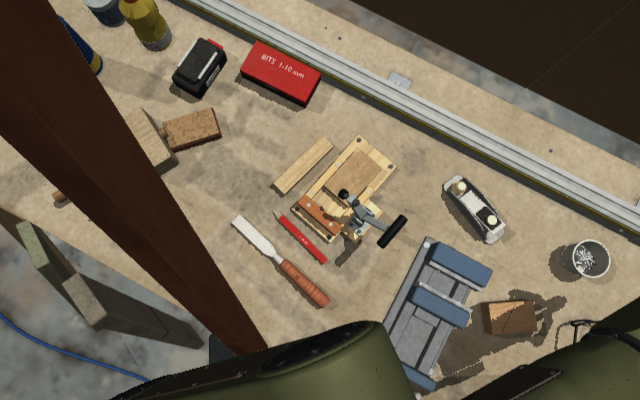

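Top view: the elbow is the large green housing at about (280,370), and the jig is unchanged. The elbow is bulky, so I'll fit its radius and search tool tilts for margin to both the post and the clamp arm.

```bash
cat >> h.py <<'E'
CL=np.array([W(x,y,z) for x in (8,20,32) for y,z in [(68,65),(45,85),(25,98),(10,105),(0,102),(10,125),(0,125)]]+[W(x,125,142) for x in (-15,0,20,40,55)]+[W(x,y,71) for x in (0,48) for y in (55,91)]+[W(x,y,25) for x in (-45,0,60) for y in (-45,45)]+[W(60,y,38) for y in(-40,0,40)])
def segp(P,a,b):
    t=np.clip((P-a)@(b-a)/((b-a)@(b-a)),0,1); return np.linalg.norm(P-a-t[:,None]*(b-a),axis=1).min()
def evalpose(tip,a,b):
    M=tilt(a,b); tcp=np.array(tip)-19*M[:,2]
    j=bot.ik(tcp,q(M))
    if j is None: return None
    return j,clear(j)-[67,85,62],segp(CL,tcp-54*M[:,2],tcp-150*M[:,2])-45,tcp,M
E
python3 - <<'E'
from h import *
from scipy.optimize import least_squares
P=cloud(bot.read_camera("top")).reshape(-1,3); j=bot.read_state()["joint_positions"]; c,s=np.cos(j[0]),np.sin(j[0])
r=P[:,0]*c+P[:,1]*s; l=-P[:,0]*s+P[:,1]*c
m=(l>150)&(l<222)&(r>230)&(r<405)&(P[:,2]>480); r,z=r[m],P[m,2]
print(m.sum(),r.max(),"z at rmax",z[r>r.max()-4].mean())
er=L1*np.sin(j[1])
o=least_squares(lambda p:np.hypot(r-p[0],z-p[1])-p[2],[er,500,80],loss='soft_l1',f_scale=3); print(o.x,er,abs(o.fun).mean())
best=[]
for x in (-75,-65,-55,-45,-35,-25):
  B=[]
  for a in np.arange(-.6,.31,.15):
    for b in np.arange(-.9,.2,.15):
        e=evalpose(W(x,-5,30),a,b)
        if e is None: continue
        B.append((min(e[1].min(),e[2]),round(a,2),round(b,2),e[1].round(),round(e[2]),e[0].round(2)))
  B.sort(key=lambda t:-t[0]); print(x,*B[:2],sep="\n  ")
E
```

```text
5806 371.67608584494513 z at rmax 532.9969229508044
[303.8274705  515.11223174  68.88357527] 303.750245580875 0.7081528398992548
-75
  (np.float64(-6.906293455142844), np.float64(-0.3), np.float64(-0.45), array([12., -7., 12.]), -5, array([-0.61,  0.65,  1.61,  0.56,  0.46, -1.96]))
  (np.float64(-11.417433198338095), np.float64(-0.15), np.float64(-0.45), array([27.,  3., -9.]), -11, array([-0.55,  0.65,  1.59,  0.14,  0.43, -1.52]))
-65
  (np.float64(-5.187585504212123), np.float64(-0.15), np.float64(-0.3), array([18., -5., -5.]), -3, array([-0.56,  0.67,  1.52,  0.15,  0.64, -1.51]))
  (np.float64(-13.230157976223083), np.float64(-0.3), np.float64(-0.45), array([19.,  0., 10.]), -13, array([-0.61,  0.64,  1.64,  0.58,  0.44, -1.97]))
-55
  (np.float64(-8.191132072619972), np.float64(-0.3), np.float64(-0.3), array([11., -7., 14.]), -8, array([-0.61,  0.65,  1.57,  0.45,  0.63, -1.81]))
  (np.float64(-12.852587846750566), np.float64(-0.15), np.float64(-0.3), array([25.,  2., -6.]), -13, array([-0.55,  0.65,  1.55,  0.15,  0.62, -1.51]))
-45
  (np.float64(-11.616406236982712), np.floa
[... 189 characters left out ...]
ay([  2., -17.,  32.]), -13, array([-0.67,  0.65,  1.61,  0.72,  0.68, -2.09]))
-35
  (np.float64(-12.79746832325413), np.float64(-0.3), np.float64(-0.15), array([  6., -13.,  16.]), -13, array([-0.62,  0.67,  1.53,  0.39,  0.8 , -1.71]))
  (np.float64(-16.67898026826078), np.float64(-0.15), np.float64(-0.15), array([19., -4., -4.]), -17, array([-0.56,  0.67,  1.5 ,  0.17,  0.8 , -1.5 ]))
-25
  (np.float64(-20.764242872115958), np.float64(0.0), np.float64(0.0), array([ 13., -21., -19.]), -12, array([-0.51,  0.72,  1.38, -0.  ,  1.03, -1.33]))
  (np.float64(-21.74811888042382), np.float64(-0.3), np.float64(-0.15), array([13., -5., 15.]), -22, array([-0.62,  0.65,  1.56,  0.4 ,  0.79, -1.72]))
```

```bash
sed -i 's/^H=205/H=220/; s/\[67,85,62\]/[58,70,62]/' h.py
python3 - <<'E'
from h import *
for nm,xs,z in (("push",(-104,-85,-63),17),("drag",(-75,-60,-45,-30),30)):
 for x in xs:
  B=[]
  for y in (-15,0):
   for a in np.arange(-.6,.31,.1):
    for b in np.arange(-.7,.2,.1):
        e=evalpose(W(x,y,z),a,b)
        if e is None: continue
        B.append((min(e[1].min(),e[2]).round(1),y,round(a,2),round(b,2),e[1].round(),round(e[2]),e[0].round(2)))
  B.sort(key=lambda t:-t[0]); print(nm,x,*[[str(v) for v in t] for t in B[:3]],sep="\n  ")
E
```

```text
push
  -104
  ['-4.0', '-15', '-0.2', '-0.5', '[13. -4. -3.]', '2', '[-0.56  0.71  1.54  0.29  0.38 -1.67]']
  ['-4.9', '0', '-0.2', '-0.5', '[10. -5.  6.]', '6', '[-0.58  0.71  1.55  0.33  0.38 -1.73]']
  ['-7.1', '-15', '-0.3', '-0.6', '[ 7. -6.  7.]', '-7', '[-0.59  0.71  1.61  0.84  0.28 -2.26]']
push
  -85
  ['-0.2', '0', '-0.2', '-0.4', '[14. -0.  6.]', '2', '[-0.59  0.7   1.54  0.28  0.49 -1.67]']
  ['-1.5', '0', '-0.3', '-0.5', '[12. -1. 17.]', '-2', '[-0.62  0.68  1.62  0.66  0.39 -2.08]']
  ['-2.2', '-15', '-0.2', '-0.4', '[18.  1. -2.]', '-1', '[-0.56  0.7   1.53  0.26  0.49 -1.63]']
push
  -63
  ['-2.9', '0', '-0.3', '-0.3', '[ 9. -3. 20.]', '-1', '[-0.63  0.69  1.55  0.46  0.62 -1.83]']
  ['-4.4', '0', '-0.1', '-0.2', '[14. -4. -3.]', '3', '[-0.55  0.72  1.45  0.09  0.76 -1.44]']
  ['-6.1', '0', '-0.2', '-0.3', '[19.  5.  7.]', '-6', '[-0.59  0.68  1.54  0.26  0.61 -1.63]']
drag
  -75
  ['3.9', '0', '-0.2', '-0.3', '[18.  4.  9.]', '8', '[-0.59  0.68  1.5   0.25  0.65 -1.62]']
  ['2.2', '0', '-0.3', '-0.4', '[19.  7. 19.]', '2', '[-0.62  0.66  1.58  0.51  0.52 -1.9 ]']
 
[... 295 characters left out ...]

  ['-1.4', '0', '-0.3', '-0.3', '[20.  8. 20.]', '-1', '[-0.62  0.66  1.56  0.45  0.64 -1.81]']
drag
  -45
  ['-1.7', '0', '-0.1', '-0.1', '[18.  1. -2.]', '-2', '[-0.55  0.7   1.43  0.1   0.9  -1.44]']
  ['-1.9', '-15', '-0.2', '-0.1', '[14. -2.  3.]', '-1', '[-0.57  0.71  1.43  0.23  0.88 -1.54]']
  ['-2.8', '0', '-0.2', '-0.1', '[11. -3. 11.]', '-1', '[-0.59  0.7   1.44  0.24  0.88 -1.56]']
drag
  -30
  ['-7.0', '0', '-0.1', '-0.0', '[12. -6. -0.]', '-7', '[-0.56  0.72  1.4   0.12  1.01 -1.44]']
  ['-8.0', '-15', '-0.2', '-0.0', '[ 8. -8.  4.]', '-7', '[-0.57  0.72  1.4   0.24  0.99 -1.52]']
  ['-8.3', '-15', '-0.1', '-0.0', '[16. -6. -8.]', '-7', '[-0.53  0.73  1.38  0.12  1.01 -1.41]']
```

Run:
```python
from h import *
for n in("top","side"):
    P=np.load(n+"0.npy"); im=cv2.imread(f"pics/{n}0.png").astype(int)
    m=(P[...,2]>130)&(im[...,2]>1.6*im[...,1])&(im[...,2]<140)&(P[...,0]>100)&(P[...,0]<700)&(P[...,1]>-200)&(P[...,1]<0)&(np.load(n+"0d.npy")>0)
    p=P[m]; u=p[:,0]-.357*(p[:,2]-150); v=p[:,1]-.035*(p[:,2]-150)
    for lo,hi in((130,250),(250,400),(400,550),(550,750)):
        k=(p[:,2]>lo)&(p[:,2]<hi)
        if k.sum()>50: print(n,lo,"u",np.percentile(u[k],[.5,3,97,99.5]).round(1),"v",np.percentile(v[k],[.5,3,97,99.5]).round(1))
C=[]
for n in("top","side"):
    P=np.load(n+"0.npy").reshape(-1,3); xy=(P[:,:2]-Jt)@JR
    k=(abs(xy[:,0]-20)<60)&(xy[:,1]>-30)&(xy[:,1]<150)&(P[:,2]>50)&(P[:,2]<200)
    C.append(np.c_[xy[k],P[k,2]])
C=np.vstack(C); np.save("clamp.npy",C)
for y in range(-30,150,12):
    s=C[(C[:,1]>=y)&(C[:,1]<y+12)]
    if len(s)>4: print(y,len(s),"x",np.percentile(s[:,0],[3,97]).round(),"z",np.percentile(s[:,2],[3,97]).round())
```

```text
top 130 u [232.5 232.8 290.2 292.4] v [-111.3 -111.   -94.5  -92.9]
top 250 u [232.4 232.7 290.5 292.6] v [-111.2 -110.9  -94.5  -92.7]
top 400 u [232.2 232.5 290.9 293.1] v [-111.1 -110.8  -93.7  -92. ]
top 550 u [231.9 232.3 291.6 293.9] v [-111.1 -110.7  -92.9  -91.2]
side 130 u [232.4 233.5 292.4 294.3] v [-92.1 -88.3 -80.9 -79.8]
side 250 u [232.2 233.2 292.4 294.3] v [-93.2 -88.5 -80.9 -80. ]
side 400 u [232.  233.1 292.2 294.1] v [-91.9 -88.7 -81.1 -80.2]
-6 21 x [15. 29.] z [107. 115.]
6 125 x [12. 32.] z [100. 117.]
18 125 x [13. 32.] z [108. 130.]
30 176 x [13. 31.] z [ 94. 132.]
42 159 x [11. 33.] z [ 58. 129.]
54 250 x [ 7. 39.] z [51. 94.]
66 201 x [ 4. 39.] z [55. 82.]
78 155 x [11. 35.] z [58. 99.]
90 135 x [14. 29.] z [ 92. 116.]
102 137 x [14. 29.] z [113. 134.]
114 486 x [-11.  56.] z [132. 152.]
126 202 x [-12.  56.] z [141. 153.]
```

```bash
sed -i 's/np.linspace(229,294,5)/np.linspace(232,294,5)/; s/y in (-112,-95,-78)/y in (-111.5,-95,-79.5)/' h.py
cat >> h.py <<'E'
_C=np.load("clamp.npy")[::3]; CLW=np.array([W(*p) for p in np.vstack([_C,[[x,y,25] for x in (-45,0,60) for y in (-45,45)]])])
def evalpose(tip,a,b):
    M=tilt(a,b); tcp=np.array(tip)-19*M[:,2]
    j=bot.ik(tcp,q(M))
    if j is None: return None
    t=(CLW-tcp)@M; g=np.c_[abs(t[:,0])-38,abs(t[:,1])-43,t[:,2]+54]
    cl=np.where((g>0).any(1),np.linalg.norm(np.maximum(g,0),axis=1),g.max(1)).min()
    return j,clear(j)-[58,70,62],cl,tcp,M
E
python3 - <<'E'
from h import *
for nm,xs,z in (("push",(-107,-95,-80,-66),18),("drag",(-75,-60,-45),30)):
 for x in xs:
  B=[]
  for y in (-18,-8,0,10):
   for a in np.arange(-.5,.11,.1):
    for b in np.arange(-.8,.1,.1):
        e=evalpose(W(x,y,z),a,b)
        if e is None: continue
        B.append((min(e[1].min(),e[2]).round(1),y,round(a,2),round(b,2),e[1].round(),round(e[2]),e[0].round(2)))
  B.sort(key=lambda t:-t[0]); print(nm,x,*[[str(v) for v in t] for t in B[:4]],sep="\n  ")
E
```

```text
push
  -107
  ['-0.5', '10', '-0.1', '-0.5', '[18.  1. -1.]', '14', '[-0.56  0.71  1.54  0.02  0.39 -1.42]']
  ['-2.3', '-8', '-0.2', '-0.6', '[19.  3. -1.]', '-2', '[-0.57  0.7   1.6   0.41  0.24 -1.82]']
  ['-2.3', '0', '-0.2', '-0.6', '[17.  2.  4.]', '-2', '[-0.58  0.7   1.6   0.44  0.24 -1.86]']
  ['-2.3', '10', '-0.2', '-0.6', '[14.  1. 10.]', '-2', '[-0.6   0.7   1.61  0.48  0.24 -1.91]']
push
  -95
  ['3.0', '0', '-0.2', '-0.5', '[19.  5.  6.]', '3', '[-0.58  0.69  1.58  0.33  0.37 -1.73]']
  ['3.0', '10', '-0.2', '-0.5', '[17.  4. 12.]', '3', '[-0.6   0.69  1.59  0.36  0.37 -1.77]']
  ['1.4', '-8', '-0.2', '-0.5', '[21.  6.  1.]', '3', '[-0.57  0.69  1.57  0.31  0.37 -1.7 ]']
  ['0.8', '10', '-0.1', '-0.4', '[17.  1.  1.]', '18', '[-0.56  0.71  1.51  0.05  0.52 -1.44]']
push
  -80
  ['3.9', '0', '-0.2', '-0.4', '[21.  7.  7.]', '4', '[-0.58  0.69  1.56  0.29  0.49 -1.67]']
  ['3.9', '10', '-0.2', '-0.4', '[19.  6. 13.]', '4', '[-0.6   0.68  1.56  0.3   0.49 -1.7 ]']
  ['2.7', '-8', '-0.2', '-0.4', '[23.  8.  3.]', '4', '[-0.57  0.69  1.55  0.27  0.49 -1.65]']
  ['1.5', '-18'
[... 351 characters left out ...]
.54  0.27  0.61 -1.65]']
  ['1.0', '-18', '-0.3', '-0.3', '[14.  1. 12.]', '4', '[-0.6   0.7   1.53  0.44  0.62 -1.78]']
drag
  -75
  ['7.2', '0', '-0.2', '-0.3', '[21.  7. 10.]', '16', '[-0.59  0.68  1.5   0.25  0.65 -1.62]']
  ['6.3', '10', '-0.2', '-0.3', '[19.  6. 16.]', '16', '[-0.6   0.68  1.51  0.26  0.65 -1.64]']
  ['6.1', '-8', '-0.2', '-0.3', '[22.  8.  6.]', '16', '[-0.58  0.69  1.5   0.24  0.65 -1.6 ]']
  ['4.0', '-18', '-0.3', '-0.4', '[26. 12. 10.]', '4', '[-0.59  0.67  1.57  0.49  0.52 -1.86]']Traceback (most recent call last):
  File "<stdin>", line 8, in <module>
  File "h.py", line 44, in evalpose
    j=bot.ik(tcp,q(M))
ValueError: time passes only in moves, steps and waits
```

```bash
cat >> h.py <<'E'
def at(x,y,z,a,b):
    M=tilt(a,b); return list(np.array(W(x,y,z))-19*M[:,2]), q(M)
def chk(j0,j1): return np.min([clear(j0+(j1-j0)*t)-[58,70,62] for t in np.linspace(0,1,15)],axis=0).round(1)
def mar(): print("margin",(clear(bot.read_state()["joint_positions"])-[58,70,62]).round(1),end=" "); say()
E
python3 - <<'E'
from h import *
js=bot.read_state()["joint_positions"]
j0=np.array([-.818,.307,1.349,0,1.484,-1.637]); ja=js.copy(); ja[1:]=j0[1:]
p,o=at(-82,2,200,-.2,-.3); j2=bot.ik(p,o)
p3,_=at(-82,2,34,-.2,-.3); j3=bot.ik(p3,o)
print(j2.round(2),j3.round(2),chk(js,ja),chk(ja,j0),chk(j0,j2),chk(j2,j3))
if min(chk(j0,j2))>5:
    bot.move_joints(ja); bot.move_joints(j0); bot.move_joints(j2); mar()
E
```

```text
[-0.59  0.49  1.37  0.18  0.96 -1.52] [-0.59  0.69  1.48  0.25  0.66 -1.62] [ 36.8  72.6 203.3] [100.6 112.7 111.9] [96.9 84.6 23.3] [17.6  4.3 12.7]
margin [97.  84.7 24.1] 11.72 [ 609.3 -327.7  218.7] [-0.3 -0.8  0.4] -0.33102732580046135
```

Run:
```python
from h import *
p,o=at(-82,2,40,-.2,-.3); bot.servo_line(p,speed=120); mar()
p,o=at(-82,2,20,-.2,-.3); print(bot.servo_line(p,speed=20,until_force=12)); mar()
s=bot.read_state()["ee_pos"]
d=np.r_[JR@[21,0],-.7]
bot.servo_line(list(s+d),speed=30); mar()
bot.servo_line(list(bot.read_state()["ee_pos"]+[0,0,60]),speed=100)
c=bot.read_camera("top"); cv2.imwrite("pics/c3.png",cv2.resize(c["image"][110:270,240:450],None,fx=3.5,fy=3.5,interpolation=cv2.INTER_CUBIC)); mar()
```

```text
margin [21.4  8.1 12.9] 13.21 [ 610.3 -326.6   58.7] [0.1 0.5 1.2] 0.09527054263156773
True
margin [16.7  3.4 12.7] 13.76 [ 610.3 -326.6   50.4] [-4.   2.6 10.2] 0.2427238889390644
margin [31.7 18.4  9.8] 14.6 [ 595.4 -312.8   50.7] [ 2.1 -0.3  5.3] -0.38135034114958855
margin [65.2 52.6 13.1] 15.41 [ 595.  -312.6  109.7] [0.4 0.2 0.2] -0.23915617155480642
```

View pics/c3.png

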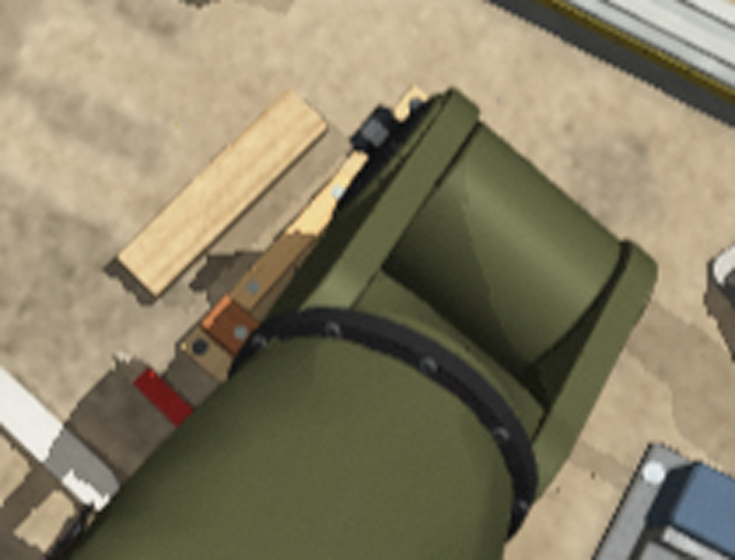

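The arm hides the piece in this view; only the fence at (300,230) and the stop at (220,320) show. I'll look from the side.

Run:
```python
from h import *
c=bot.read_camera("side"); a=cv2.imread("pics/side0.png")
s=np.hstack([i[140:270,240:420] for i in (a,c["image"])])
cv2.imwrite("pics/s3.png",cv2.resize(s,None,fx=2.2,fy=2.2,interpolation=cv2.INTER_CUBIC)); mar()
for x in (-91,-70,-50): # expected near-left/top corner pixels
    f=200/np.tan(np.radians(c["fovy"])/2)
    for y in (-34,34):
        v=rot(c["attitude"]).T@(np.array(W(x,y,30))-c["eye"]); print(x,y,((v[:2]/v[2]*f+[c["cx"]-240,c["cy"]-140])*2.2).round())
```

```text
margin [65.1 52.5 13.1] 15.46 [ 595.  -312.6  109.6] [ 0.9  0.3 -1. ] -0.2705048714707892
-91 -34 [101. 120.]
-91 34 [165. 105.]
-70 -34 [110. 130.]
-70 34 [175. 115.]
-50 -34 [119. 140.]
-50 34 [185. 124.]
```

View pics/s3.png

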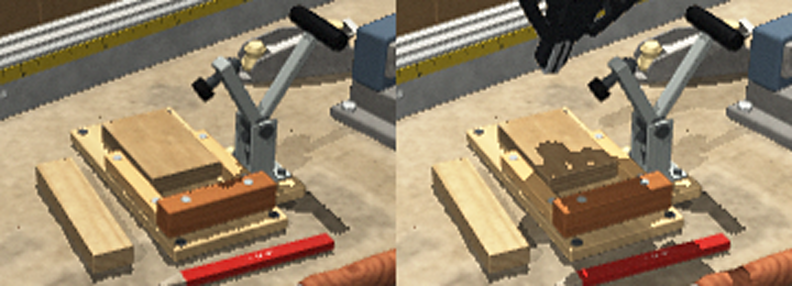

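Comparing left and right, the piece has not moved (near corner at about (101,126) in both), so the fingertip slipped on top. I'll push from behind instead, and search for the best pose.

```bash
sed -i 's/\[58,70,62\]/[58,70,66]/g' h.py
python3 - <<'E'
from h import *
for x in (-107,-66):
  B=[]
  for y in (5,15,25):
   for a in (-.25,-.15,-.05,.05):
    for b in ((-.45,-.55,-.65) if x<-100 else (-.2,-.3,-.4)):
        e=evalpose(W(x,y,25),a,b)
        if e is None: continue
        B.append((min(e[1].min(),e[2]).round(1),y,a,b,e[1].round(1),round(e[2]),e[0].round(2)))
  B.sort(key=lambda t:-t[0]); print(x,*[[str(v) for v in t] for t in B[:5]],sep="\n  ")
E
```

```text
-107
  ['5.0', '25', '-0.15', '-0.55', '[17.7  5.   9.4]', '9', '[-0.6   0.68  1.59  0.23  0.32 -1.67]']
  ['3.7', '15', '-0.15', '-0.55', '[19.8  6.1  3.7]', '9', '[-0.59  0.69  1.58  0.2   0.32 -1.62]']
  ['0.1', '5', '-0.25', '-0.55', '[12.6  0.1 11.9]', '9', '[-0.61  0.69  1.58  0.55  0.34 -1.97]']
  ['-0.3', '5', '-0.15', '-0.45', '[14.7 -0.3  1.5]', '24', '[-0.58  0.71  1.51  0.16  0.47 -1.56]']
  ['-1.0', '15', '-0.15', '-0.45', '[12.5 -1.   7.1]', '24', '[-0.59  0.7   1.51  0.18  0.47 -1.59]']
-66
  ['6.2', '5', '-0.25', '-0.3', '[19.1  6.7 14.5]', '6', '[-0.61  0.67  1.54  0.36  0.63 -1.73]']
  ['6.2', '15', '-0.15', '-0.3', '[25.4 12.   6.6]', '6', '[-0.59  0.67  1.53  0.17  0.63 -1.56]']
  ['6.2', '25', '-0.15', '-0.3', '[23.6 11.1 12.2]', '6', '[-0.61  0.67  1.54  0.18  0.63 -1.58]']
  ['5.5', '15', '-0.25', '-0.3', '[17.5  5.5 20.1]', '6', '[-0.63  0.67  1.54  0.37  0.63 -1.75]']
  ['4.0', '25', '-0.25', '-0.3', '[16.1  4.  25.8]', '6', '[-0.65  0.67  1.55  0.37  0.63 -1.78]']
```

Run:
```python
from h import *
p,o=at(-109,20,95,-.15,-.55); j=bot.ik(p,o); j0=bot.read_state()["joint_positions"]; print(chk(j0,j))
bot.move_joints(j); mar()
p,o=at(-109,20,25,-.15,-.55); hit=bot.servo_line(p,speed=70,until_force=8); print("hit",hit); mar()
if not hit:
    p,o=at(-85,20,25,-.15,-.36); print(bot.servo_line(p,o,speed=40,until_force=12)); mar()
c=bot.read_camera("side"); a=cv2.imread("pics/side0.png")
s=np.hstack([i[140:270,240:420] for i in (a,c["image"])])
cv2.imwrite("pics/s4.png",cv2.resize(s,None,fx=2.2,fy=2.2,interpolation=cv2.INTER_CUBIC))
```

```text
[60.1 47.6  9.1]
margin [59.8 47.4  9.9] 15.84 [ 614.4 -353.7  110.1] [-0.2  0.3  0.6] -0.31748754424514836
hit False
margin [17.7  4.5  6.9] 16.99 [ 615.2 -354.5   41.6] [0.1 0.  0.1] 0.04846740775572944
False
margin [18.   5.1  9.9] 17.67 [ 600.  -340.4   42.9] [ 0.5 -1.1  2.8] 0.09308932305010834
```

View pics/s4.png

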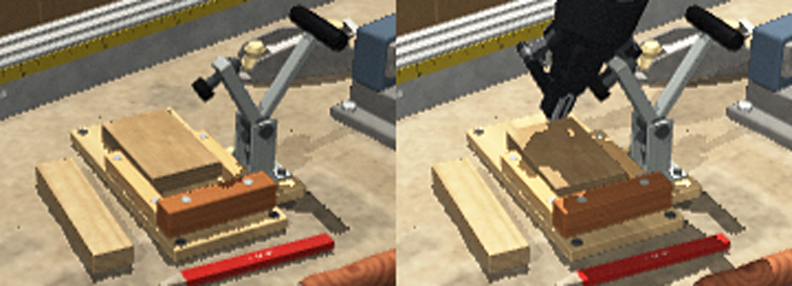

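The piece now moves: its near corner went from (101,126) to about (110,131), with the fingertip behind the near edge. I'll continue to the stop.

Run:
```python
from h import *
p,o=at(-70,20,25,-.15,-.24); print(bot.servo_line(p,o,speed=40,until_force=12)); mar()
p,o=at(-58,20,25,-.15,-.22); print(bot.servo_line(p,o,speed=20,until_force=12)); mar()
t=tilt(-.15,-.22)[:,2]*19+bot.read_state()["ee_pos"]; print("tip jig",(JR.T@(t[:2]-Jt)).round(1))
bot.dwell(.3); mar()
c=bot.read_camera("side"); a=cv2.imread("pics/side0.png")
s=np.hstack([i[140:270,240:420] for i in (a,c["image"])])
cv2.imwrite("pics/s5.png",cv2.resize(s,None,fx=2.2,fy=2.2,interpolation=cv2.INTER_CUBIC))
```

```text
False
margin [13.7  0.9 11.9] 18.19 [ 590.2 -331.3   42.8] [-0.1  0.1 -0.2] 0.230005973021538
True
margin [18.4  5.5 11.4] 18.66 [ 584.9 -326.2   44.1] [ 3.9 -3.5 -0.3] -0.17718187052851858
tip jig [-62.1  20. ]
margin [18.1  5.3 11.4] 18.96 [ 584.8 -326.3   43.7] [ 3.6 -3.9  0.3] -0.14805235890100657
```

View pics/s5.png

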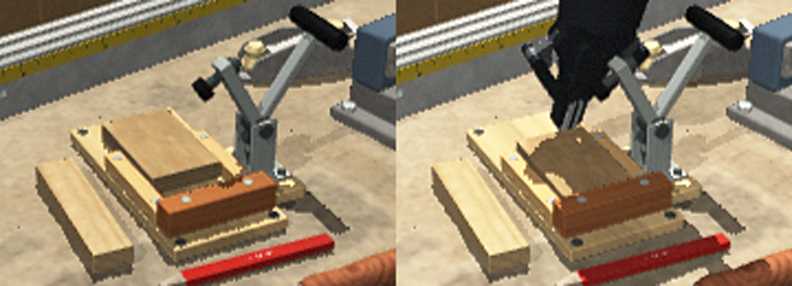

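The piece is tight against the stop: contact came at tip x -62.1 against the -62.6 expected, and no gap shows at (650,190). Next I retreat and push the handle.

Run:
```python
from h import *
p,o=at(-66,20,30,-.15,-.22); bot.servo_line(p,o,speed=40); mar()
p,o=at(-66,20,190,-.15,-.22); bot.servo_line(p,o,speed=200); mar()
p=W(20,178,310); j=bot.ik(p,Q); j0=bot.read_state()["joint_positions"]; jm=np.array([-.818,.307,1.349,0,1.484,-1.637])
print(chk(j0,jm),chk(jm,j))
bot.move_joints(jm); bot.move_joints(j)
bot.servo_line(W(20,178,155),speed=120); mar()
print(bot.servo_line(W(20,68,155),speed=60,until_force=30)); mar()
bot.dwell(.3)
bot.servo_line(W(20,130,175),speed=120); bot.servo_line(W(20,178,300),speed=150); mar()
for n in("side","top"):
    c=bot.read_camera(n); cv2.imwrite(f"pics/{n}6.png",c["image"])
a,b=cv2.imread("pics/side6.png"),cv2.imread("pics/top6.png")
cv2.imwrite("pics/e6.png",cv2.resize(np.hstack([a[130:270,240:430],b[125:265,250:440]]),None,fx=2,fy=2,interpolation=cv2.INTER_CUBIC))
```

```text
margin [16.8  4.  12.3] 19.33 [ 587.7 -328.9   48.5] [ 0.1 -0.6 -1.5] 0.2590482317574009
margin [93.  80.8 22.5] 20.28 [ 587.3 -328.6  206.8] [-0.6  0.1  0.8] 0.2687469602290796
[93.  80.8 22.5] [141.6 128.1 102.5]
margin [91.1 77.1 85.7] 22.84 [ 422.1 -386.6  155.7] [ 0.2 -0.3 -0. ] 0.04718807447768257
True
margin [95.6 82.3 65. ] 23.68 [ 445.8 -361.   156.6] [-11.6  -5.4   7.2] -0.214875994421808
margin [139.4 125.8 100.8] 25.38 [ 421.9 -386.1  298.9] [0.2 0.5 0.3] 0.003417078628797276
```

View pics/e6.png

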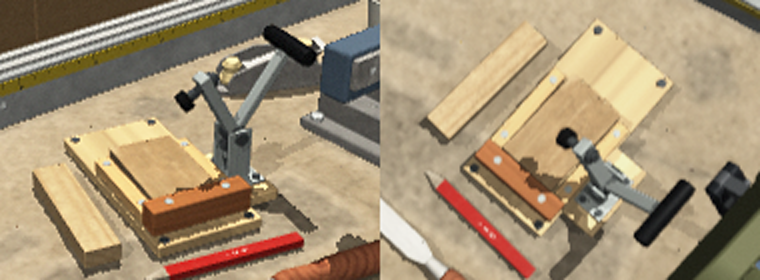

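The top crop shows the piece home, its end against the stop at (490,160). The clamp is still open with its handle at (665,210): the contact bump tripped the force limit at once. I'll repeat it slower with a higher limit.

Run:
```python
from h import *
bot.servo_line(W(20,165,152),speed=150)
for y in (147,140,125,110,95,80,68):
    h=bot.servo_line(W(20,y,152),speed=30 if y>90 else 45,until_force=40); s=bot.read_state(); print(y,h,(JR.T@(s["ee_pos"][:2]-Jt)).round(1),(JR.T@s["ft_force"][:2]).round(1),s["ft_force"][2].round(1))
    if h: break
if not h: bot.dwell(.3)
bot.servo_line(W(20,130,175),speed=120); bot.servo_line(W(20,178,300),speed=150); mar()
for n in("side","top"):
    c=bot.read_camera(n); cv2.imwrite(f"pics/{n}7.png",c["image"])
a,b=cv2.imread("pics/side7.png"),cv2.imread("pics/top7.png")
cv2.imwrite("pics/e7.png",cv2.resize(np.hstack([a[130:270,240:430],b[125:265,250:440]]),None,fx=2,fy=2,interpolation=cv2.INTER_CUBIC))
```

```text
147 False [ 20. 147.] [ 0.  -0.2] -0.7
140 False [ 19.6 142.3] [ 9.2 20.3] 20.7
125 False [ 19.4 125.6] [-0.4  6.4] 4.8
110 False [ 20. 110.] [-1.2  2.6] 2.2
95 False [20.1 94.8] [ 1.4 -0.6] 0.2
80 False [20.  79.7] [-0.5  0.3] 0.4
68 False [20.  67.7] [-0.3 -0.6] -0.6
margin [139.4 125.9 100.7] 32.64 [ 422. -386.  299.] [-0.4 -0.5 -0.1] 0.13397044660850438
```

View pics/e7.png

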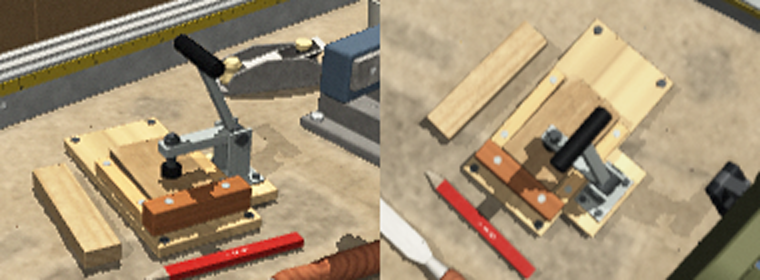

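The clamp is down: the pad is on the piece at (172,170), the handle is past centre at (198,55), and the piece is still against the stop. The robot is clear.

```bash
python3 -c "
from rig import bot
print(bot.finish_job())"
```

```text
the job is handed in; nothing more can be done
None
```

The piece is tight against the end stop with the clamp snapped down on it, and the offcut, pencil and chisel were not touched. The job is handed in at about 33 s of the 45 s, but no verdict came back, so I judge success from the last camera pictures.

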